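# Dress the herb shop's display board

## Robot

A 7-joint arm with a two-finger parallel gripper is mounted at the origin on the work surface. World frame = base frame: x ahead of the robot, y to its left, z up, the work surface at z = 0. Lengths are in m, angles in rad, forces in N, time in s.
With the tool pointing down it reaches from about 0.425 to 0.925 m from the base axis. Payload 6.8 kg.
Tool frame: the origin (TCP) lies at the very end of the fingers, on their centre line; the grasp point (between the pads) lies 19 mm behind it (bot.grasp_offset is the distance from the TCP to the grasp point, in m); z points along the fingers, y is the direction in which the jaws open and shut (so a half turn about z gives the same grasp; the last joint's range is limited). The gripper opens to 85 mm and grips with 20 to 120 N. Pads are 22 mm wide; open, the fingers measure 114 mm over their backs; the gripper's body (76 mm by 85 mm) begins 54 mm behind the grasp point. The pads swing forward as they close: fully open they stand 13 mm farther back than shut.
Start: joints at [1.122, 0.477, 0.022, 1.555, -0.011, 1.109, -0.083], TCP at [0.226, -0.636, 0.231] pointing down, gripper open.
Joint ranges: [-2.96, 2.96], [-0.34, 2.1], [-1.41, 1.46], [0.24, 2.44], [-1.37, 4.51], [0.17, 1.92], [-2.96, 2.96]. Speed limits (rad/s): [2.39, 2.39, 3.14, 3.14, 3.14, 3.14, 3.14].

## Interface

Orientations are given as a unit quaternion [w, x, y, z].
In Python, from station import monitor, cams, bot, finder gives the robot as it stands.
- The arm moves only by the tool jog_arm, never from a script. Its argument "plan" is a list of rows, each an object of numbers: "x", "y", "z": the shift along the tool's x, y, z as a fraction of full scale; "wx", "wy", "wz": the turn, a rotation vector about the tool's x, y, z as a fraction of full scale. A call has 1 to 12 rows; each row is the pose to reach, as a shift and turn from the pose measured when the call began, along the tool's axes at that moment, turning the shorter way round; what a row does not reach only later rows make up. Full scale, the value 1, is 20 cm for a shift and 180 degrees for a turn. A row lasts 1/12 s, in which the tool goes at most 41.7 mm and 7.16 degrees, less where a joint would pass 70% of its speed; a pose out of reach is approached as far as the arm can. A call with a number of a shift or a turn outside -1 to 1 is refused whole. A call with a gripper value outside its range is refused whole. "hand" is the opening, from -1 (shut) to 1 (fully open), set as the call begins (left out, the last holds). The fingers move at their own pace and stop on an object; "grip_force" is the grip in N (left out, the last holds). Time passes only in rows, so rows that repeat a pose let the fingers close. It gives the time, the measured TCP pose, the force and the opening at its end, in the units of the state.
- monitor.get_obs(): the state, without advancing time (a new reading comes with each control period).
- cams.read_camera(name): name is "scene" or "side" or "wrist"; returns the picture (384x512x3 uint8, red, green, blue); there is no depth.
- cams.get_calibration(name): a dict with "fx", "fy", "cx", "cy" (pixels), "extrinsics" (4x4, takes a point from world to camera coordinates). Camera axes: x right, y down, z forward; pixel columns grow to the right and rows downward; lengths in m; the calibration is good to about 2 mm. A picture is of the moment at which its call begins: read the wrist's pose just before it. get_calibration takes no time and is no camera call; for the wrist camera it gives the pose at the moment of the call.
- bot.hand_in(): hands the job in, once; it reports no verdict.
Trained networks look in the newest picture that a camera, given by its name, has taken for a name from the list of things; names that differ only in an ending like _2 or _b are one class to them, and where a whole thing is asked for, a point or a joint stands for the part that bears it (a point fixed in the world has none). Each returns a list of dicts, best first, with "confidence" (0 to 1); they miss things now and then, are a little off and sometimes report something else, mostly with a low value. They report only what shows in the picture. A call takes as long as a camera call.
- finder.find_in(camera, target): "bbox" ([left, top, width, height] in pixels, round what is visible of it).
- finder.place_of(camera, target): "location" ([column, row] in pixels: a listed point, or the origin of a listed thing).
The state is a dict: "t": time; "q": joint angles; "joint_vel": joint speeds; "joint_torque": joint torques, N m; "eef_pos": TCP position; "tool_rot": TCP orientation; "contact_force": force on the tool from outside, world axes, zero at the start; "torque": the same for the moment, N m; "gripper_width": opening from 0.0 (shut) to 1.0 (fully open).
Only numpy, scipy, OpenCV 4.12 (cv2) and the standard library are available. Lean on these libraries where they do the work, as an engineer would, in place of code of your own. Each camera call takes 0.05 s, during which the arm holds its last target. There are 200 camera calls.

## Task

Dress the dark wooden display board on the counter for the customers, who stand on the far side from the robot: stand the green-lidded and the violet-lidded herb tube upright on the board, each squarely behind the price card of its own colour (on the robot's side of the card, close to it) and wholly on the board. Stand the honey jar in the same row, upright on the board and midway between those two tubes, and set the blue-lidded sample tin, lid up, centred on top of the honey jar. Leave the orange-lidded tube and the stone mortar where they are.

Things in the scene. Friction and masses are not known exactly. Their poses are not given: they have to be found in the camera images.
- green_tube_mid (a point): kraft-paper herb tube, an upright cylinder 56 mm across and 100 mm tall (lid included) with a green lid and a white label with a green band; about 130 g. This point is its centre, 50 mm above its foot; z runs up its axis
- violet_tube_mid (a point): kraft-paper herb tube, an upright cylinder 56 mm across and 100 mm tall (lid included) with a violet lid and a white label with a violet band; about 130 g. This point is its centre, 50 mm above its foot; z runs up its axis
- honey_jar_mid (a point): small amber glass honey jar with a flat brass lid, a cylinder 56 mm across and 72 mm tall, lid included (the lid is 54 mm across, 16 mm high, its top level); about 220 g. This point is its centre, 36 mm above its foot; z runs up its axis
- sample_tin_mid (a point): flat round tea sample tin, aluminium (50 mm across) with a blue lid (52 mm across, the upper 12 mm), 34 mm tall in all; about 50 g. This point is its centre, 17 mm above its foot; z runs up its axis
- green_card: green price card, fixed on the display board: a wooden foot 28 mm deep (x), 60 mm wide (y), 12 mm high, holding a green card whose top edge is 48 mm above the foot's underside and which leans back over the foot, towards -x. Origin at the centre of the foot's underside, on the board's top face; its x points out of its face to the customers (away from the robot), so behind the card is its -x; y runs along the board; z up
- violet_card: violet price card, fixed on the display board: a wooden foot 28 mm deep (x), 60 mm wide (y), 12 mm high, holding a violet card whose top edge is 48 mm above the foot's underside and which leans back over the foot, towards -x. Origin at the centre of the foot's underside, on the board's top face; its x points out of its face to the customers (away from the robot), so behind the card is its -x; y runs along the board; z up
- board: dark wooden display board, a fixed slab 120 mm deep (x), 360 mm wide (y), 18 mm thick, lying on the counter; origin at the centre of its underside, x to the customers (away from the robot), y along its length, z up. The two price cards stand at its front, their feet centred 42 mm ahead (+x) of its middle line and about 240 mm apart, either one on either side; the goods' row lies behind them on the free part of the board
- orange_tube: another kraft-paper herb tube, same size as the others (56 mm by 100 mm), with an orange lid; it has no price card and stays where it stands, among the goods. Origin at the centre of its foot
- mortar: grey-white stone mortar, 92 mm across the rim and 62 mm high, the pestle leaning in it to about 105 mm; a bystander at the left, stays where it stands. Origin at the centre of its foot

How it is judged:
By the outcome, as a careful person would: the job done as asked, in the order asked, and still so for the second after the job is handed in, with the robot touching nothing.
It also fails if it takes over 104 s, if anything falls off the work surface, if the arm or the gripper's body presses on something with over 40 N, if the wrist force passes 120 N, or if a joint passes its speed limit or range.

## Working session

There is one attempt and no reset: what is moved stays moved. The work goes in short steps, Python scripts to look and compute and a tool call to move; the robot and the scene stay as the last step left them, time stands still between calls to the robot, and variables do not carry over. Pictures are saved under pics/ and viewed, about 12 in all and at most 16, crops included, and the job is handed in when it is done.

Besides the shell and the picture viewer there is one more tool, called in YAML: its name, and indented under it one key for each argument. jog_arm: Moves the arm, as the interface text tells. Shift numbers are shares of 20 cm and turn numbers shares of 180 degrees, none past 1 either way. Its arguments: {"type":"object","properties":{"plan":{"type":"array","items":{"type":"object","properties":{"x":{"type":"number","minimum":-1,"maximum":1},"y":{"type":"number","minimum":-1,"maximum":1},"z":{"type":"number","minimum":-1,"maximum":1},"wx":{"type":"number","minimum":-1,"maximum":1},"wy":{"type":"number","minimum":-1,"maximum":1},"wz":{"type":"number","minimum":-1,"maximum":1}}}},"hand":{"type":"number"},"grip_force":{"type":"number"}},"required":["plan"]}

```bash
ls; mkdir -p pics; cat > h.py <<'E'
import numpy as np, cv2
from station import monitor, cams, bot, finder
def ray(cam,uv,z):
    """world point on plane height z seen at pixel uv"""
    c=cams.get_calibration(cam); E=np.array(c["extrinsics"]); R,t=E[:3,:3],E[:3,3]
    d=R.T@np.array([(uv[0]-c["cx"])/c["fx"],(uv[1]-c["cy"])/c["fy"],1.]); o=-R.T@t
    return o+d*(z-o[2])/d[2]
def proj(cam,p):
    c=cams.get_calibration(cam); q=np.array(c["extrinsics"])@np.r_[p,1]
    return np.array([c["fx"]*q[0]/q[2]+c["cx"],c["fy"]*q[1]/q[2]+c["cy"]])
def save(cam,name):
    im=cams.read_camera(cam); cv2.imwrite(f"pics/{name}.png",im[:,:,::-1]); return im
H=dict(green_tube_mid=.05,violet_tube_mid=.05,honey_jar_mid=.036,sample_tin_mid=.017,green_card=.018,violet_card=.018,board=0.,orange_tube=0.,mortar=0.)
E
python3 - <<'E'
from h import *
o=monitor.get_obs(); print(o["t"],o["eef_pos"],o["tool_rot"],o["gripper_width"])
for cam in ["scene","side"]:
    save(cam,cam+"0"); c=cams.get_calibration(cam); E=np.array(c["extrinsics"]); print(cam,-E[:3,:3].T@E[:3,3])
    for n,z in H.items():
        for r in finder.place_of(cam,n)[:2]:
            print(n,np.round(r["location"]),round(r["confidence"],2),ray(cam,r["location"],z).round(3))
print(monitor.get_obs()["t"])
a=np.hstack([cv2.imread("pics/scene0.png"),cv2.imread("pics/side0.png")]);cv2.imwrite("pics/a.png",cv2.resize(a,(800,300)))
E
```

```text
pics
0.0 [ 0.22540587 -0.63561953  0.23032414] [-8.95679252e-04  9.85517266e-01  1.69572614e-01 -2.10914294e-04] 0.9998258185473571
scene [1.27115521 0.21209325 1.08532527]
green_tube_mid [306. 150.] 0.9 [0.409 0.164 0.05 ]
violet_tube_mid [243. 152.] 0.86 [ 0.451 -0.     0.05 ]
honey_jar_mid [372. 171.] 0.75 [0.431 0.346 0.036]
sample_tin_mid [190. 136.] 0.88 [ 0.399 -0.168  0.017]
sample_tin_mid [127. 138.] 0.53 [ 0.446 -0.342  0.017]
green_card [243. 149.] 0.58 [ 0.418 -0.009  0.018]
green_card [179. 224.] 0.57 [ 0.688 -0.111  0.018]
violet_card [271. 223.] 0.77 [0.637 0.114 0.018]
board [230. 215.] 0.75 [0.624 0.005 0.   ]
board [272. 225.] 0.5 [0.631 0.116 0.   ]
orange_tube [129. 141.] 0.9 [ 0.443 -0.343  0.   ]
orange_tube [193. 137.] 0.68 [ 0.388 -0.165  0.   ]
mortar [391. 242.] 0.9 [0.616 0.417 0.   ]
side [0.37431592 0.89224505 0.9317052 ]
green_tube_mid [291. 240.] 0.82 [0.417 0.174 0.05 ]
violet_tube_mid [294. 193.] 0.77 [ 0.43  -0.005  0.05 ]
honey_jar_mid [273. 301.] 0.73 [0.436 0.354 0.036]
sample_tin_mid [310. 171.] 0.62 [ 0.394 -0.152  0.017]
sample_tin_mid [233. 196.] 0.25 [0.616 0.006 0.017]
green_card [221. 170.] 0.46 [ 0.68  -0.103  0.018]
violet_card [213. 222.] 0.47 [0.647 0.123 0.018]
board [232. 198.] 0.9 [ 0.62  -0.001  0.   ]
orange_tube [302. 137.] 0.57 [ 0.443 -0.348  0.   ]
mortar [196. 321.] 0.76 [0.611 0.423 0.   ]
1.0
```

View pics/scene0.png

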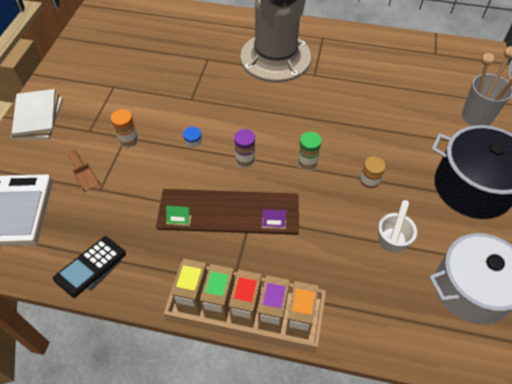

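View pics/side0.png

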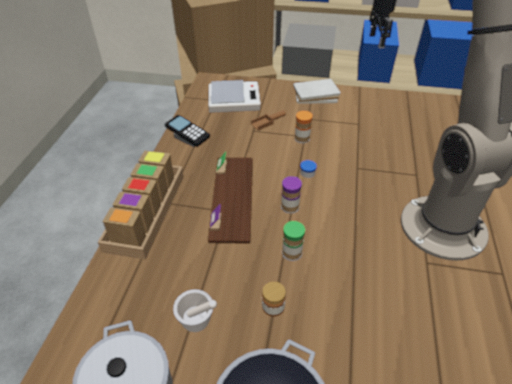

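```bash
cat >> h.py <<'E'
from scipy.spatial.transform import Rotation as Ro
def delta(p,yaw_deg=None):
    """tool-frame shift / turn fractions to put the TCP at p, pointing down, tool x at yaw"""
    o=monitor.get_obs(); w,x,y,z=o["tool_rot"]; R=Ro.from_quat([x,y,z,w])
    d=R.inv().apply(np.array(p)-o["eef_pos"])/.2
    s=f"t={o['t']:.2f} at {np.round(o['eef_pos'],4)} shift {d.round(3)}"
    if yaw_deg is not None:
        T=Ro.from_euler('z',yaw_deg,degrees=True)*Ro.from_euler('x',180,degrees=True)
        s+=f" turn {((R.inv()*T).as_rotvec()/np.pi).round(3)}"
    print(s)
def tri(uvs):
    """least-squares point from {cam: pixel}"""
    A=np.zeros((3,3));b=np.zeros(3)
    for cam,uv in uvs.items():
        p=ray(cam,uv,0);q=ray(cam,uv,.3);d=(q-p)/np.linalg.norm(q-p);M=np.eye(3)-np.outer(d,d);A+=M;b+=M@p
    return np.linalg.solve(A,b)
E
python3 - <<'E'
from h import *
hs={"scene":cv2.cvtColor(cv2.imread("pics/scene0.png"),cv2.COLOR_BGR2HSV),"side":cv2.cvtColor(cv2.imread("pics/side0.png"),cv2.COLOR_BGR2HSV)}
# name: hue range, approx pos, mid height of visible lid
items=dict(green=((50,75),(.413,.169,.09)),violet=((130,150),(.44,0,.09)),honey=((10,25),(.433,.35,.066)),tin=((105,125),(.396,-.16,.03)),orange=((5,15),(.443,-.345,.09)),gcard=((50,75),(.683,-.107,.045)),vcard=((130,150),(.64,.118,.045)))
for n,((a,b),g) in items.items():
    uvs={}
    for cam,h in hs.items():
        m=((h[:,:,0]>=a)&(h[:,:,0]<=b)&(h[:,:,1]>(190 if n in("honey","orange") else 110))&(h[:,:,2]>60)).astype(np.uint8)
        k,l,st,ce=cv2.connectedComponentsWithStats(m); c=proj(cam,g)
        i=1+min(range(k-1),key=lambda i:np.linalg.norm(ce[i+1]-c)-5*(st[i+1,4]>25)*3)
        uvs[cam]=ce[i]; print(n,cam,ce[i].round(1),st[i,4],ray(cam,ce[i],g[2]).round(3))
    print("   tri",tri(uvs).round(3))
for cam,h in hs.items():
    m=((h[:,:,2]<90)&(h[:,:,1]>90)).astype(np.uint8);k,l,st,ce=cv2.connectedComponentsWithStats(m)
    u=proj(cam,(.62,0,.018)).astype(int);i=l[u[1],u[0]]
    cn=cv2.findContours((l==i).astype(np.uint8),cv2.RETR_EXTERNAL,cv2.CHAIN_APPROX_NONE)[0][0]
    bx=cv2.approxPolyDP(cv2.convexHull(cn),5,True)[:,0]
    print(cam,st[i],[ (p.tolist(),ray(cam,p,.018).round(3)[:2].tolist()) for p in bx])
delta((.4,-.45,.38),11)
E
```

```text
green scene [310.1 141. ] 326 [0.409 0.172 0.09 ]
green side [293.6 230.8] 304 [0.412 0.174 0.09 ]
   tri [0.412 0.173 0.091]
violet scene [244.2 138.3] 301 [0.438 0.    0.09 ]
violet side [291.5 184.4] 238 [0.44  0.002 0.09 ]
   tri [0.44  0.001 0.091]
honey scene [303.3 300.6] 222 [0.843 0.226 0.066]
honey side [305.  121.5] 6 [ 0.437 -0.35   0.066]
   tri [0.649 0.145 0.259]
tin scene [191.7 133.9] 213 [ 0.403 -0.162  0.03 ]
tin side [308. 166.] 142 [ 0.404 -0.158  0.03 ]
   tri [ 0.403 -0.162  0.028]
orange scene [121.4 118.6] 284 [ 0.441 -0.344  0.09 ]
orange side [305.  121.5] 6 [ 0.435 -0.316  0.09 ]
   tri [ 0.434 -0.348  0.074]
gcard scene [176.8 212.9] 289 [ 0.674 -0.118  0.045]
gcard side [222.9 157.7] 18 [ 0.679 -0.131  0.045]
   tri [ 0.677 -0.117  0.054]
vcard scene [273.8 215.9] 267 [0.631 0.119 0.045]
vcard side [216.9 211.6] 45 [0.638 0.106 0.045]
   tri [0.636 0.119 0.057]
scene [     0      0    512    384 187862] [([32, 348], [1.055, -0.328])]
side [     0      0    512    384 193676] [([511, 0], [-0.554, -1.77]), ([511, 383], [-0.082, 0.44]), ([0, 383], [0.977, 0.653]), ([0, 0], [2.32, -1.318])]
t=1.00 at [ 0.2256 -0.6362  0.2314] shift [ 1.133 -0.586 -0.743] turn [ 0.    -0.     0.047]
```

jog_arm:
  plan:
    - {"z":-0.6}
    - {"z":-0.7}
    - {"x":1,"y":-0.45,"z":-0.75,"wz":0.047}
    - {"x":1,"y":-0.45,"z":-0.75,"wz":0.047}
    - {"x":1,"y":-0.45,"z":-0.75,"wz":0.047}
    - {"x":1,"y":-0.45,"z":-0.75,"wz":0.047}
    - {"x":1,"y":-0.45,"z":-0.75,"wz":0.047}
    - {"x":1,"y":-0.45,"z":-0.75,"wz":0.047}
    - {"x":1,"y":-0.45,"z":-0.75,"wz":0.047}
    - {"x":1,"y":-0.45,"z":-0.75,"wz":0.047}

```text
invalid input at $.plan[0]: expected keys x, y, z, wx, wy, wz
```

```bash
python3 -c "
from h import *
delta((.5,-.24,.4),10.5)
delta((.52,-.04,.4),10.5)
c=cams.get_calibration('wrist');E=np.array(c['extrinsics']);print(-E[:3,:3].T@E[:3,3],E[:3,:3].round(2),c['fx'])"
```

```text
t=1.00 at [ 0.2256 -0.6362  0.2314] shift [ 1.955 -1.409 -0.843] turn [ 0.   -0.    0.05]
t=1.00 at [ 0.2256 -0.6362  0.2314] shift [ 2.384 -2.318 -0.843] turn [ 0.   -0.    0.05]
[ 0.29624193 -0.61166955  0.37271222] [[ 0.33 -0.94  0.  ]
 [-0.9  -0.32  0.29]
 [-0.27 -0.1  -0.96]] 290.7993050442675
```

jog_arm:
  plan:
    - {"x":0.1,"y":-0.1,"z":-0.5,"wx":0,"wy":0,"wz":0.025}
    - {"x":1,"y":-1,"z":-0.8,"wx":0,"wy":0,"wz":0.05}
    - {"x":1,"y":-1,"z":-0.8,"wx":0,"wy":0,"wz":0.05}
    - {"x":1,"y":-1,"z":-0.8,"wx":0,"wy":0,"wz":0.05}
    - {"x":1,"y":-1,"z":-0.8,"wx":0,"wy":0,"wz":0.05}
    - {"x":1,"y":-1,"z":-0.8,"wx":0,"wy":0,"wz":0.05}
    - {"x":1,"y":-1,"z":-0.8,"wx":0,"wy":0,"wz":0.05}
    - {"x":1,"y":-1,"z":-0.8,"wx":0,"wy":0,"wz":0.05}
    - {"x":1,"y":-1,"z":-0.8,"wx":0,"wy":0,"wz":0.05}

```text
t: 1.75
eef_pos: [0.3523, -0.375, 0.3952]
tool_rot: [0.001, 0.995, 0.097, 0.003]
contact_force: [0.4, 0.1, -0.4]
gripper_width: 1.003
```

```bash
python3 -c "
from h import *
delta((.5,-.05,.4),10.5)"
```

```text
t=1.75 at [ 0.3523 -0.375   0.3952] shift [ 1.037 -1.453 -0.022] turn [ 0.001 -0.002  0.003]
```

jog_arm:
  plan:
    - {"x":0.85,"y":-1,"z":0,"wx":0,"wy":0,"wz":0}
    - {"x":0.85,"y":-1,"z":0,"wx":0,"wy":0,"wz":0}
    - {"x":0.85,"y":-1,"z":0,"wx":0,"wy":0,"wz":0}
    - {"x":0.85,"y":-1,"z":0,"wx":0,"wy":0,"wz":0}
    - {"x":0.85,"y":-1,"z":0,"wx":0,"wy":0,"wz":0}
    - {"x":0.85,"y":-1,"z":0,"wx":0,"wy":0,"wz":0}
    - {"x":0.85,"y":-1,"z":0,"wx":0,"wy":0,"wz":0}

```text
t: 2.33
eef_pos: [0.4828, -0.1405, 0.396]
tool_rot: [0.0, 0.995, 0.1, 0.004]
contact_force: [-0.6, -0.1, -0.4]
gripper_width: 1.003
```

jog_arm:
  plan:
    - {"x":0.0,"y":-0.45,"z":0,"wx":0,"wy":0,"wz":0}
    - {"x":0.0,"y":-0.45,"z":0,"wx":0,"wy":0,"wz":0}
    - {"x":0.0,"y":-0.45,"z":0,"wx":0,"wy":0,"wz":0}
    - {"x":0.0,"y":-0.45,"z":0,"wx":0,"wy":0,"wz":0}
    - {"x":0.0,"y":-0.45,"z":0,"wx":0,"wy":0,"wz":0}
    - {"x":0.0,"y":-0.45,"z":0,"wx":0,"wy":0,"wz":0}

```text
t: 2.83
eef_pos: [0.465, -0.0538, 0.3959]
tool_rot: [0.001, 0.995, 0.099, 0.004]
contact_force: [-0.1, -0.4, 0.6]
gripper_width: 1.0
```

```bash
python3 - <<'E'
from h import *
delta((.412,.173,.25),10.5)
im=save("wrist","w1")
h=cv2.cvtColor(im,cv2.COLOR_RGB2HSV)
for n in ["green_tube_mid","violet_tube_mid","green_card","violet_card","board"]:
    for r in finder.place_of("wrist",n)[:1]: print(n,np.round(r["location"]),round(r["confidence"],2),ray("wrist",r["location"],H[n]).round(3))
for p in [(.412,.173,.1),(.44,.001,.1),(.62,0,.018)]: print(p,proj("wrist",p).round())
E
```

```text
t=2.83 at [ 0.465  -0.0538  0.3959] shift [-0.042 -1.165  0.727] turn [ 0.001 -0.002  0.005]
green_tube_mid [113. 155.] 0.78 [0.416 0.172 0.05 ]
violet_tube_mid [216. 161.] 0.96 [0.44 0.   0.05]
green_card [316.  21.] 0.57 [ 0.686 -0.116  0.018]
violet_card [166.  23.] 0.63 [0.636 0.118 0.018]
board [242.  55.] 0.95 [ 0.617 -0.007  0.   ]
(0.412, 0.173, 0.1) [ 98. 163.]
(0.44, 0.001, 0.1) [212. 167.]
(0.62, 0, 0.018) [237.  50.]
```

View pics/w1.png

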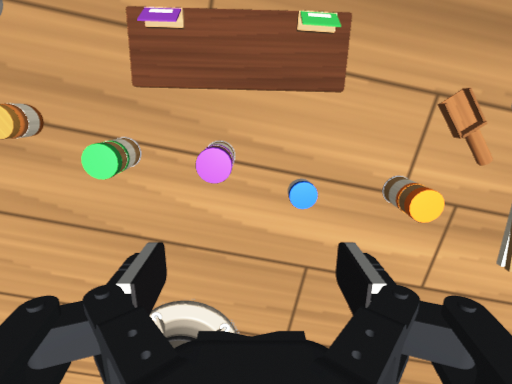

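```bash
python3 - <<'E'
from h import *
im=cv2.imread("pics/w1.png");h=cv2.cvtColor(im,cv2.COLOR_BGR2HSV)
m=((h[:130,:,2]<115)).astype(np.uint8);m[:,:120]=0;m[:,365:]=0
m=cv2.morphologyEx(m,cv2.MORPH_OPEN,np.ones((5,5)))
k,l,st,ce=cv2.connectedComponentsWithStats(m);i=1+st[1:,4].argmax();cn=cv2.findContours((l==i).astype(np.uint8),0,1)[0][0]
bx=cv2.approxPolyDP(cv2.convexHull(cn),4,True)[:,0];print(st[i])
for p in bx: print(p,ray("wrist",p,.018)[:2].round(4),ray("wrist",p,0)[:2].round(4))
for n,a,b,g,z in [("green",50,75,(100,161),.1),("violet",130,155,(215,165),.1),("tin",100,125,(303,194),.034),("orange",10,25,(428,206),.1),("gcard",50,75,(320,18),.04),("vcard",130,155,(160,14),.04)]:
    m=((h[:,:,0]>=a)&(h[:,:,0]<=b)&(h[:,:,1]>120)&(h[:,:,2]>150)).astype(np.uint8);k,l,st,ce=cv2.connectedComponentsWithStats(m)
    j=l[g[1],g[0]]; print(n,j,ce[j].round(1),st[j],ray("wrist",ce[j],z).round(4))
E
```

```text
[ 206   75  138   17 1599]
[343  77] [ 0.6147 -0.1809] [ 0.6174 -0.1858]
[339  91] [ 0.5921 -0.1805] [ 0.594  -0.1855]
[206  85] [0.5573 0.0413] [0.558  0.0441]
[210  78] [0.5695 0.0365] [0.5706 0.0391]
green 3 [ 99.3 160.9] [  81  143   38   37 1038] [0.415  0.1708 0.1   ]
violet 2 [212.2 166.6] [196 148  36  35 843] [0.44   0.0013 0.1   ]
tin 1 [302.8 194.7] [289 181  28  28 599] [ 0.4064 -0.1617  0.034 ]
orange 1 [268.4 134.9] [    0     0   512   286 95715] [ 0.5034 -0.0727  0.1   ]
gcard 1 [320.2  19.9] [301  11  40  16 369] [ 0.6826 -0.1178  0.04  ]
vcard 1 [157.9  15.4] [137   8  44  13 365] [0.64   0.1245 0.04  ]
```

```bash
python3 - <<'E'
from h import *
P={k:ray("wrist",v,.018)[:2] for k,v in dict(nl=(133,86),nr=(345,91),fr=(351.5,13),fl=(126.5,7)).items()}
for k,v in P.items():print(k,v.round(4))
print("c",np.mean(list(P.values()),0),"size",[np.linalg.norm(P[a]-P[b]).round(4) for a,b in [("nl","nr"),("fl","fr"),("nl","fl"),("nr","fr")]])
for a,b in [("nr","nl"),("fr","fl")]:
    d=P[b]-P[a];print(np.degrees(np.arctan2(-d[0],d[1])))
# card foot back edges bottom corners
for p in [(145,27),(183,27),(298,31),(337,32)]:print(p,ray("wrist",p,.018)[:2].round(4))
E
python3 -c "
import cv2;a=cv2.imread('pics/w1.png')[0:110,110:370];cv2.imwrite('pics/w1c.png',cv2.resize(a,None,fx=3,fy=3,interpolation=2))"
```

```text
nl [0.5316 0.1614]
nr [ 0.5941 -0.1905]
fr [ 0.7081 -0.1672]
fl [0.6465 0.1813]
c [ 0.62007171 -0.0037708 ] size [np.float64(0.3574), np.float64(0.3539), np.float64(0.1167), np.float64(0.1164)]
10.073271421418552
10.023956301187775
(145, 27) [0.6242 0.1501]
(183, 27) [0.6361 0.0907]
(298, 31) [ 0.6667 -0.0906]
(337, 32) [ 0.6777 -0.1523]
```

View pics/w1c.png

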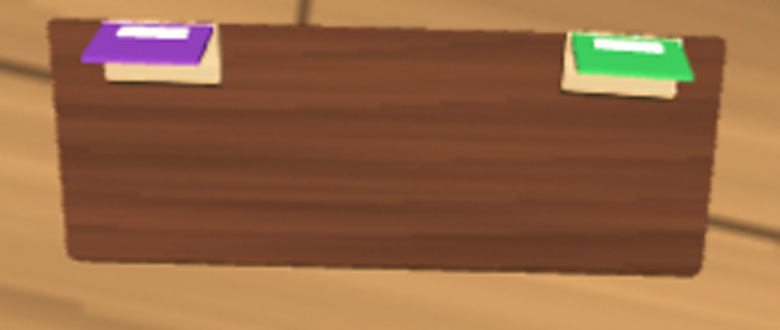

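jog_arm:
  plan:
    - {"x":-0.04,"y":-1,"z":0.6,"wx":0.001,"wy":-0.002,"wz":0.007}
    - {"x":-0.04,"y":-1,"z":0.6,"wx":0.001,"wy":-0.002,"wz":0.007}
    - {"x":-0.04,"y":-1,"z":0.6,"wx":0.001,"wy":-0.002,"wz":0.007}
    - {"x":-0.04,"y":-1,"z":0.6,"wx":0.001,"wy":-0.002,"wz":0.007}
    - {"x":-0.04,"y":-1,"z":0.6,"wx":0.001,"wy":-0.002,"wz":0.007}
    - {"x":-0.04,"y":-1,"z":0.6,"wx":0.001,"wy":-0.002,"wz":0.007}
    - {"x":-0.04,"y":-1,"z":0.6,"wx":0.001,"wy":-0.002,"wz":0.007}
    - {"x":-0.04,"y":-1,"z":0.6,"wx":0.001,"wy":-0.002,"wz":0.007}

```text
t: 3.8
eef_pos: [0.4181, 0.1421, 0.2749]
tool_rot: [-0.001, 0.996, 0.089, -0.0]
contact_force: [0.3, -0.4, 0.7]
gripper_width: 0.999
```

```bash
python3 -c "
from h import *
delta((.4135,.172,.16),10)
delta((.4135,.172,.047),10)
save('wrist','w2')
g=proj('wrist',(.4135,.172,.1));print(g)
h=cv2.cvtColor(cv2.imread('pics/w2.png'),cv2.COLOR_BGR2HSV)
m=((h[:,:,0]>=50)&(h[:,:,0]<=75)&(h[:,:,1]>120)&(h[:,:,2]>150)).astype(np.uint8);k,l,st,ce=cv2.connectedComponentsWithStats(m)
for j in range(1,k):
  if st[j,4]>100: print(ce[j],st[j],ray('wrist',ce[j],.1))
for n in ['honey_jar_mid']:
  for r in finder.place_of('wrist',n)[:1]: print(r,ray('wrist',r['location'],.036))
"
```

```text
t=3.80 at [0.4181 0.1421 0.2749] shift [ 0.004 -0.15   0.575] turn [-0.001  0.     0.001]
t=3.80 at [0.4181 0.1421 0.2749] shift [ 0.005 -0.149  1.14 ] turn [-0.001  0.     0.001]
[222.70766838 174.52716924]
[224.95159574 172.37021277] [ 201  149   49   48 1880] [0.4163802  0.16990062 0.1       ]
{'location': [99.0, 120.5], 'confidence': 0.65} [0.44062206 0.34100821 0.036     ]
```

jog_arm:
  plan:
    - {"x":0.013,"y":-0.145,"z":0.2,"wx":0,"wy":0,"wz":0}
    - {"x":0.013,"y":-0.145,"z":0.4,"wx":0,"wy":0,"wz":0}
    - {"x":0.013,"y":-0.145,"z":0.5,"wx":0,"wy":0,"wz":0}
    - {"x":0.013,"y":-0.145,"z":0.65,"wx":0,"wy":0,"wz":0}
    - {"x":0.013,"y":-0.145,"z":0.8,"wx":0,"wy":0,"wz":0}
    - {"x":0.013,"y":-0.145,"z":0.9,"wx":0,"wy":0,"wz":0}
    - {"x":0.013,"y":-0.145,"z":1.0,"wx":0,"wy":0,"wz":0}
    - {"x":0.013,"y":-0.145,"z":1.0,"wx":0,"wy":0,"wz":0}

```text
t: 4.57
eef_pos: [0.4164, 0.1676, 0.0733]
tool_rot: [0.0, 0.996, 0.086, -0.001]
contact_force: [-0.2, -0.7, 1.0]
gripper_width: 1.001
```

jog_arm:
  plan:
    - {"x":0,"y":0,"z":0.13,"wx":0,"wy":0,"wz":0}
    - {"x":0,"y":0,"z":0.13,"wx":0,"wy":0,"wz":0}
    - {"x":0,"y":0,"z":0.13,"wx":0,"wy":0,"wz":0}
    - {"x":0,"y":0,"z":0.13,"wx":0,"wy":0,"wz":0}

```text
t: 4.9
eef_pos: [0.4174, 0.1675, 0.0488]
tool_rot: [-0.0, 0.996, 0.085, -0.001]
contact_force: [-0.5, -0.4, 0.7]
gripper_width: 1.0
```

jog_arm:
  plan:
    - {"x":0,"y":0,"z":0,"wx":0,"wy":0,"wz":0}
    - {"x":0,"y":0,"z":0,"wx":0,"wy":0,"wz":0}
    - {"x":0,"y":0,"z":0,"wx":0,"wy":0,"wz":0}
    - {"x":0,"y":0,"z":0,"wx":0,"wy":0,"wz":0}
    - {"x":0,"y":0,"z":0,"wx":0,"wy":0,"wz":0}
    - {"x":0,"y":0,"z":0,"wx":0,"wy":0,"wz":0}
    - {"x":0,"y":0,"z":0,"wx":0,"wy":0,"wz":0}
    - {"x":0,"y":0,"z":0,"wx":0,"wy":0,"wz":0}
  hand: -1
  grip_force: 30

```text
t: 5.57
eef_pos: [0.4185, 0.1681, 0.0501]
tool_rot: [-0.0, 0.996, 0.086, 0.001]
contact_force: [-0.8, 0.1, 8.6]
gripper_width: 0.648
```

jog_arm:
  plan:
    - {"x":0,"y":0,"z":-0.1,"wx":0,"wy":0,"wz":0}
    - {"x":0,"y":0,"z":-0.3,"wx":0,"wy":0,"wz":0}
    - {"x":0,"y":0,"z":-0.5,"wx":0,"wy":0,"wz":0}
    - {"x":0,"y":0,"z":-0.7,"wx":0,"wy":0,"wz":0}
    - {"x":0.1,"y":0.2,"z":-0.8,"wx":0,"wy":0,"wz":0}
    - {"x":0.2,"y":0.35,"z":-0.8,"wx":0,"wy":0,"wz":0}
    - {"x":0.3,"y":0.5,"z":-0.8,"wx":0,"wy":0,"wz":0}
    - {"x":0.4,"y":0.7,"z":-0.8,"wx":0,"wy":0,"wz":0}
    - {"x":0.5,"y":0.85,"z":-0.8,"wx":0,"wy":0,"wz":0}
    - {"x":0.6,"y":1,"z":-0.8,"wx":0,"wy":0,"wz":0}
    - {"x":0.6,"y":1,"z":-0.8,"wx":0,"wy":0,"wz":0}

```text
t: 6.48
eef_pos: [0.5744, -0.0165, 0.21]
tool_rot: [0.001, 0.997, 0.081, 0.002]
contact_force: [0.6, -2.2, -1.4]
gripper_width: 0.64
```

```bash
python3 -c "
from h import *
delta((.636,-.125,.15),10)"
```

```text
t=6.48 at [ 0.5744 -0.0165  0.21  ] shift [0.216 0.584 0.302] turn [ 0.001 -0.001 -0.004]
```

jog_arm:
  plan:
    - {"x":0.1,"y":0.25,"z":0,"wx":0,"wy":0,"wz":-0.004}
    - {"x":0.2,"y":0.45,"z":0.1,"wx":0,"wy":0,"wz":-0.004}
    - {"x":0.216,"y":0.584,"z":0.25,"wx":0,"wy":0,"wz":-0.004}
    - {"x":0.216,"y":0.584,"z":0.3,"wx":0,"wy":0,"wz":-0.004}
    - {"x":0.216,"y":0.584,"z":0.3,"wx":0,"wy":0,"wz":-0.004}
    - {"x":0.216,"y":0.584,"z":0.3,"wx":0,"wy":0,"wz":-0.004}
    - {"x":0.216,"y":0.584,"z":0.3,"wx":0,"wy":0,"wz":-0.004}

```text
t: 7.07
eef_pos: [0.636, -0.1234, 0.151]
tool_rot: [0.001, 0.996, 0.088, 0.002]
contact_force: [0.4, 0.2, -0.4]
gripper_width: 0.646
```

```bash
python3 - <<'E'
from h import *
delta((.635,-.125,.08),10)
save("wrist","w3")
E
```

```text
t=7.07 at [ 0.636  -0.1234  0.151 ] shift [-0.007  0.007  0.355] turn [ 0.    -0.001  0.   ]
```

View pics/w3.png

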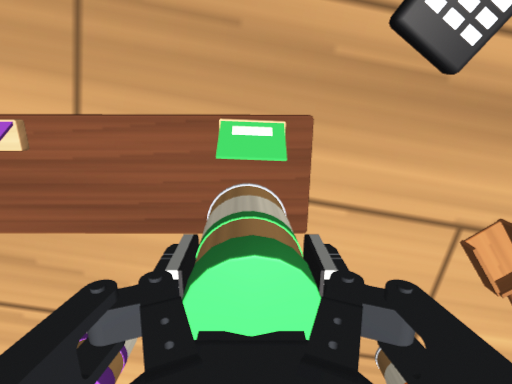

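```bash
python3 - <<'E'
from h import *
c=np.array([.620,-.004]);a=np.radians(10.05);bx=np.array([np.cos(a),np.sin(a)]);by=np.array([-bx[1],bx[0]])
for n,p,z in [("card top back L",(216,160),.066),("R",(287,161),.066),("foot front L",(220,119),.03),("foot front R",(286,121),.03),("board FR",(313,115),.018),("board NR",(307.5,234),.018),("violet foot front-right",(24,121),.03),("violet foot back R",(24,151),.018),("tube foot far",(246,185),.101),("tube L",(208,212),.101),("tube R",(287,212),.101)]:
    w=ray("wrist",p,z)[:2]; print(n,w.round(4),"board",((w-c)@bx).round(4),((w-c)@by).round(4))
t=np.array([.636,-.1234]);print("tcp",(t-c)@bx,(t-c)@by)
E
```

```text
card top back L [ 0.6645 -0.0905] board 0.0287 -0.0929
R [ 0.6735 -0.1459] board 0.0279 -0.149
foot front L [ 0.694  -0.0857] board 0.0586 -0.0934
foot front R [ 0.7025 -0.1432] board 0.0569 -0.1515
board FR [ 0.7117 -0.168 ] board 0.0617 -0.1775
board NR [ 0.5951 -0.1903] board -0.057 -0.1791
violet foot front-right [0.6622 0.0837] board 0.0568 0.079
violet foot back R [0.6318 0.0937] board 0.0286 0.0941
tube foot far [ 0.6578 -0.1161] board 0.0177 -0.117
tube L [ 0.6338 -0.0932] board -0.002 -0.0902
tube R [ 0.6435 -0.1479] board -0.002 -0.1458
tcp -0.005081704225483617 -0.1203600277590725
```

jog_arm:
  plan:
    - {"x":0.02,"y":0.012,"z":0.1,"wx":0,"wy":0,"wz":0}
    - {"x":0.02,"y":0.012,"z":0.2,"wx":0,"wy":0,"wz":0}
    - {"x":0.02,"y":0.012,"z":0.3,"wx":0,"wy":0,"wz":0}
    - {"x":0.02,"y":0.012,"z":0.37,"wx":0,"wy":0,"wz":0}
    - {"x":0.02,"y":0.012,"z":0.39,"wx":0,"wy":0,"wz":0}
    - {"x":0.02,"y":0.012,"z":0.4,"wx":0,"wy":0,"wz":0}
    - {"x":0.02,"y":0.012,"z":0.41,"wx":0,"wy":0,"wz":0}
    - {"x":0.02,"y":0.012,"z":0.415,"wx":0,"wy":0,"wz":0}
    - {"x":0.02,"y":0.012,"z":0.415,"wx":0,"wy":0,"wz":0}

```text
t: 7.87
eef_pos: [0.6418, -0.1246, 0.0696]
tool_rot: [0.001, 0.996, 0.088, 0.003]
contact_force: [-1.2, -0.1, -1.0]
gripper_width: 0.644
```

jog_arm:
  plan:
    - {"x":0,"y":0,"z":0.006,"wx":0,"wy":0,"wz":0}
    - {"x":0,"y":0,"z":0.012,"wx":0,"wy":0,"wz":0}
    - {"x":0,"y":0,"z":0.012,"wx":0,"wy":0,"wz":0}

```text
t: 8.12
eef_pos: [0.6427, -0.1247, 0.0683]
tool_rot: [0.001, 0.996, 0.088, 0.004]
contact_force: [0.8, 1.3, 3.1]
gripper_width: 0.645
```

Contact. Release and rise.

jog_arm:
  plan:
    - {"x":0,"y":0,"z":0,"wx":0,"wy":0,"wz":0}
    - {"x":0,"y":0,"z":0,"wx":0,"wy":0,"wz":0}
    - {"x":0,"y":0,"z":0,"wx":0,"wy":0,"wz":0}
    - {"x":0,"y":0,"z":0,"wx":0,"wy":0,"wz":0}
    - {"x":0,"y":0,"z":0,"wx":0,"wy":0,"wz":0}
    - {"x":0,"y":0,"z":0,"wx":0,"wy":0,"wz":0}
  hand: 1

```text
t: 8.62
eef_pos: [0.6426, -0.1246, 0.0681]
tool_rot: [0.001, 0.996, 0.088, 0.004]
contact_force: [0.4, -0.1, 0.3]
gripper_width: 1.002
```

jog_arm:
  plan:
    - {"x":0,"y":0,"z":-0.1,"wx":0,"wy":0,"wz":0}
    - {"x":0,"y":0,"z":-0.3,"wx":0,"wy":0,"wz":0}
    - {"x":0,"y":0,"z":-0.5,"wx":0,"wy":0,"wz":0}
    - {"x":0,"y":0,"z":-0.7,"wx":0,"wy":0,"wz":0}
    - {"x":-0.2,"y":-0.1,"z":-0.8,"wx":0,"wy":0,"wz":0}
    - {"x":-0.4,"y":-0.2,"z":-0.9,"wx":0,"wy":0,"wz":0}
    - {"x":-0.6,"y":-0.3,"z":-0.9,"wx":0,"wy":0,"wz":0}
    - {"x":-0.7,"y":-0.4,"z":-0.9,"wx":0,"wy":0,"wz":0}
    - {"x":-0.7,"y":-0.4,"z":-0.9,"wx":0,"wy":0,"wz":0}
    - {"x":-0.7,"y":-0.4,"z":-0.9,"wx":0,"wy":0,"wz":0}

```text
t: 9.45
eef_pos: [0.4873, -0.0693, 0.2472]
tool_rot: [0.002, 0.996, 0.089, 0.004]
contact_force: [0.1, 1.1, 0.6]
gripper_width: 0.997
```

```bash
cat >> h.py <<'E'
def lid(cam,img,lo,hi,z,near=None):
    h=cv2.cvtColor(img,cv2.COLOR_RGB2HSV);m=((h[:,:,0]>=lo)&(h[:,:,0]<=hi)&(h[:,:,1]>120)&(h[:,:,2]>130)).astype(np.uint8)
    k,l,st,ce=cv2.connectedComponentsWithStats(m)
    for j in range(1,k):
        if st[j,4]>120: print("lid",ce[j].round(1),st[j],ray(cam,ce[j],z).round(4))
def bd(p):
    c=np.array([.620,-.004]);a=np.radians(10.05);b=np.array([np.cos(a),np.sin(a)]);d=np.array(p)[:2]-c
    return round(d@b,4),round(-d[0]*b[1]+d[1]*b[0],4)
E
python3 - <<'E'
from h import *
im=save("wrist","w4"); lid("wrist",im,50,75,.118); lid("wrist",im,130,155,.1)
for p in [(.6353,-.1252)]:print(bd(p))
delta((.441,.001,.16),10)
E
```

```text
lid [347.7  21.4] [ 303    0   74   62 2403] [ 0.6432 -0.1253  0.118 ]
lid [86.6  0.9] [ 58   0  58   3 153] [0.6239 0.0977 0.1   ]
lid [179.1 210.2] [ 153  186   53   49 2001] [ 0.4458 -0.002   0.1   ]
(np.float64(-0.0061), np.float64(-0.122))
t=9.50 at [ 0.4891 -0.0702  0.2474] shift [-0.178 -0.394  0.434] turn [ 0.001 -0.003  0.001]
```

View pics/w4.png

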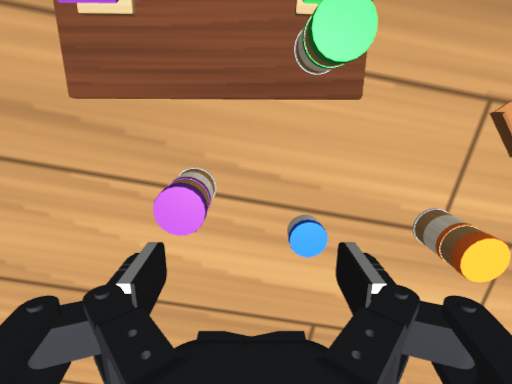

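jog_arm:
  plan:
    - {"x":-0.1,"y":-0.2,"z":0.0,"wx":0,"wy":-0.002,"wz":0}
    - {"x":-0.18,"y":-0.394,"z":0.1,"wx":0,"wy":-0.002,"wz":0}
    - {"x":-0.18,"y":-0.394,"z":0.25,"wx":0,"wy":-0.002,"wz":0}
    - {"x":-0.18,"y":-0.394,"z":0.3,"wx":0,"wy":-0.002,"wz":0}
    - {"x":-0.18,"y":-0.394,"z":0.35,"wx":0,"wy":-0.002,"wz":0}
    - {"x":-0.18,"y":-0.394,"z":0.4,"wx":0,"wy":-0.002,"wz":0}
    - {"x":-0.18,"y":-0.394,"z":0.55,"wx":0,"wy":-0.002,"wz":0}
    - {"x":-0.18,"y":-0.394,"z":0.7,"wx":0,"wy":-0.002,"wz":0}
    - {"x":-0.18,"y":-0.394,"z":0.85,"wx":0,"wy":-0.002,"wz":0}
    - {"x":-0.18,"y":-0.394,"z":1.0,"wx":0,"wy":-0.002,"wz":0}
    - {"x":-0.18,"y":-0.394,"z":1.0,"wx":0,"wy":-0.002,"wz":0}
    - {"x":-0.18,"y":-0.394,"z":1.0,"wx":0,"wy":-0.002,"wz":0}

```text
t: 10.5
eef_pos: [0.4417, -0.0001, 0.046]
tool_rot: [0.002, 0.996, 0.088, -0.0]
contact_force: [0.8, -1.0, 0.9]
gripper_width: 0.999
```

jog_arm:
  plan:
    - {"x":0,"y":0,"z":0,"wx":0,"wy":0,"wz":0}
    - {"x":0,"y":0,"z":0,"wx":0,"wy":0,"wz":0}
    - {"x":0,"y":0,"z":0,"wx":0,"wy":0,"wz":0}
    - {"x":0,"y":0,"z":0,"wx":0,"wy":0,"wz":0}
    - {"x":0,"y":0,"z":0,"wx":0,"wy":0,"wz":0}
    - {"x":0,"y":0,"z":0,"wx":0,"wy":0,"wz":0}
    - {"x":0,"y":0,"z":0,"wx":0,"wy":0,"wz":0}
    - {"x":0,"y":0,"z":0,"wx":0,"wy":0,"wz":0}
  hand: -1
  grip_force: 30

```text
t: 11.17
eef_pos: [0.4435, -0.0003, 0.0478]
tool_rot: [0.002, 0.996, 0.087, 0.002]
contact_force: [0.2, -1.1, 4.9]
gripper_width: 0.64
```

jog_arm:
  plan:
    - {"x":0,"y":0,"z":-0.1,"wx":0,"wy":0,"wz":0}
    - {"x":0,"y":0,"z":-0.3,"wx":0,"wy":0,"wz":0}
    - {"x":0,"y":0,"z":-0.5,"wx":0,"wy":0,"wz":0}
    - {"x":0.15,"y":-0.08,"z":-0.52,"wx":0,"wy":0,"wz":0}
    - {"x":0.3,"y":-0.16,"z":-0.52,"wx":0,"wy":0,"wz":0}
    - {"x":0.45,"y":-0.24,"z":-0.52,"wx":0,"wy":0,"wz":0}
    - {"x":0.6,"y":-0.32,"z":-0.52,"wx":0,"wy":0,"wz":0}
    - {"x":0.75,"y":-0.38,"z":-0.52,"wx":0,"wy":0,"wz":0}
    - {"x":0.83,"y":-0.43,"z":-0.52,"wx":0,"wy":0,"wz":0}
    - {"x":0.83,"y":-0.43,"z":-0.52,"wx":0,"wy":0,"wz":0}
    - {"x":0.83,"y":-0.43,"z":-0.52,"wx":0,"wy":0,"wz":0}
    - {"x":0.83,"y":-0.43,"z":-0.52,"wx":0,"wy":0,"wz":0}

```text
t: 12.17
eef_pos: [0.5909, 0.1129, 0.1524]
tool_rot: [0.003, 0.996, 0.087, 0.002]
contact_force: [-0.4, -0.0, -1.7]
gripper_width: 0.64
```

```bash
python3 - <<'E'
from h import *
delta((.5932,.1132,.08),10)
save("wrist","w5"); print(bd(monitor.get_obs()["eef_pos"]))
E
```

```text
t=12.17 at [0.5909 0.1129 0.1524] shift [ 0.011 -0.002  0.362] turn [ 0.002 -0.001  0.   ]
(np.float64(-0.0085), np.float64(0.1198))
```

View pics/w5.png

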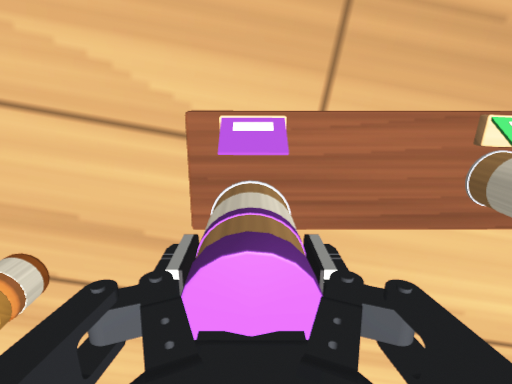

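```bash
python3 - <<'E'
from h import *
zt=.1524-.0478
for n,p,z in [("card L",(218,155),.066),("R",(289,155),.066),("foot front L",(220,115.5),.03),("R",(287,115.5),.03),("tube far",(251,182),zt),("L",(211,211),zt),("R",(291,211),zt),("green foot left",(467,185),.018),("green foot far",(494,152),.018),("board NL",(193,227),.018),("FL",(186.5,112),.018)]:
    print(n,bd(ray("wrist",p,z)))
E
```

```text
card L (np.float64(0.0286), np.float64(0.1448))
R (np.float64(0.0285), np.float64(0.0888))
foot front L (np.float64(0.0575), np.float64(0.1457))
R (np.float64(0.0574), np.float64(0.0869))
tube far (np.float64(0.0166), np.float64(0.119))
L (np.float64(-0.004), np.float64(0.1468))
R (np.float64(-0.0042), np.float64(0.0913))
green foot left (np.float64(-0.0097), np.float64(-0.0948))
green foot far (np.float64(0.023), np.float64(-0.1138))
board NL (np.float64(-0.0534), np.float64(0.178))
FL (np.float64(0.0603), np.float64(0.1773))
```

jog_arm:
  plan:
    - {"x":0.03,"y":0.01,"z":0.1,"wx":0,"wy":0,"wz":0}
    - {"x":0.03,"y":0.01,"z":0.2,"wx":0,"wy":0,"wz":0}
    - {"x":0.03,"y":0.01,"z":0.3,"wx":0,"wy":0,"wz":0}
    - {"x":0.03,"y":0.01,"z":0.38,"wx":0,"wy":0,"wz":0}
    - {"x":0.03,"y":0.01,"z":0.4,"wx":0,"wy":0,"wz":0}
    - {"x":0.03,"y":0.01,"z":0.42,"wx":0,"wy":0,"wz":0}
    - {"x":0.03,"y":0.01,"z":0.43,"wx":0,"wy":0,"wz":0}
    - {"x":0.03,"y":0.01,"z":0.435,"wx":0,"wy":0,"wz":0}
    - {"x":0.03,"y":0.01,"z":0.435,"wx":0,"wy":0,"wz":0}
    - {"x":0.03,"y":0.01,"z":0.435,"wx":0,"wy":0,"wz":0}

```text
t: 13.05
eef_pos: [0.5978, 0.1112, 0.0662]
tool_rot: [0.003, 0.996, 0.087, 0.002]
contact_force: [0.6, -0.5, -1.1]
gripper_width: 0.64
```

jog_arm:
  plan:
    - {"x":0,"y":0,"z":0.005,"wx":0,"wy":0,"wz":0}
    - {"x":0,"y":0,"z":0.01,"wx":0,"wy":0,"wz":0}
    - {"x":0,"y":0,"z":0.01,"wx":0,"wy":0,"wz":0}

```text
t: 13.3
eef_pos: [0.5988, 0.1114, 0.066]
tool_rot: [0.003, 0.996, 0.087, 0.003]
contact_force: [-2.9, -1.3, 9.7]
gripper_width: 0.643
```

jog_arm:
  plan:
    - {"x":0,"y":0,"z":0,"wx":0,"wy":0,"wz":0}
    - {"x":0,"y":0,"z":0,"wx":0,"wy":0,"wz":0}
    - {"x":0,"y":0,"z":0,"wx":0,"wy":0,"wz":0}
    - {"x":0,"y":0,"z":0,"wx":0,"wy":0,"wz":0}
    - {"x":0,"y":0,"z":0,"wx":0,"wy":0,"wz":0}
    - {"x":0,"y":0,"z":0,"wx":0,"wy":0,"wz":0}
  hand: 1

```text
t: 13.8
eef_pos: [0.5987, 0.1114, 0.0659]
tool_rot: [0.003, 0.996, 0.087, 0.003]
contact_force: [-0.1, 0.1, -0.3]
gripper_width: 0.998
```

jog_arm:
  plan:
    - {"x":0,"y":0,"z":-0.1,"wx":0,"wy":0,"wz":0}
    - {"x":0,"y":0,"z":-0.3,"wx":0,"wy":0,"wz":0}
    - {"x":0,"y":0,"z":-0.5,"wx":0,"wy":0,"wz":0}
    - {"x":0,"y":0,"z":-0.7,"wx":0,"wy":0,"wz":0}
    - {"x":-0.2,"y":-0.3,"z":-0.8,"wx":0,"wy":0,"wz":0}
    - {"x":-0.4,"y":-0.5,"z":-0.8,"wx":0,"wy":0,"wz":0}
    - {"x":-0.6,"y":-0.7,"z":-0.8,"wx":0,"wy":0,"wz":0}
    - {"x":-0.65,"y":-0.9,"z":-0.8,"wx":0,"wy":0,"wz":0}
    - {"x":-0.65,"y":-1,"z":-0.8,"wx":0,"wy":0,"wz":0}
    - {"x":-0.65,"y":-1,"z":-0.8,"wx":0,"wy":0,"wz":0}
    - {"x":-0.65,"y":-1,"z":-0.8,"wx":0,"wy":0,"wz":0}
    - {"x":-0.65,"y":-1,"z":-0.8,"wx":0,"wy":0,"wz":0}

```text
t: 14.8
eef_pos: [0.4334, 0.2886, 0.2241]
tool_rot: [0.003, 0.996, 0.089, 0.004]
contact_force: [0.2, 0.2, 0.4]
gripper_width: 1.003
```

```bash
python3 - <<'E'
from h import *
im=save("wrist","w6")
for r in finder.place_of('wrist','honey_jar_mid')[:1]: print(r,ray('wrist',r['location'],.036))
for r in finder.find_in('wrist','honey_jar_mid')[:1]: print(r)
print(proj('wrist',(.438,.345,.072)))
delta((.438,.345,.16),10)
E
```

```text
{'location': [203.4, 163.6], 'confidence': 0.94} [0.43740968 0.33955876 0.036     ]
{'bbox': [170.6, 137.2, 56.0, 54.8], 'confidence': 0.76}
[192.4206892  169.08319876]
t=14.95 at [0.4358 0.2853 0.2235] shift [ 0.06  -0.295  0.316] turn [ 0.002 -0.002 -0.001]
```

View pics/w6.png

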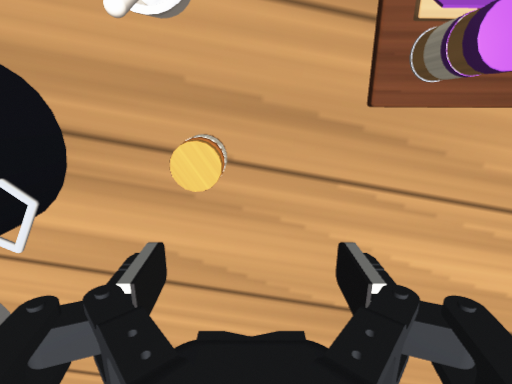

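jog_arm:
  plan:
    - {"x":0.066,"y":-0.27,"z":0.1,"wx":0.001,"wy":-0.002,"wz":0}
    - {"x":0.066,"y":-0.27,"z":0.25,"wx":0.001,"wy":-0.002,"wz":0}
    - {"x":0.066,"y":-0.27,"z":0.4,"wx":0.001,"wy":-0.002,"wz":0}
    - {"x":0.066,"y":-0.27,"z":0.45,"wx":0.001,"wy":-0.002,"wz":0}
    - {"x":0.066,"y":-0.27,"z":0.55,"wx":0.001,"wy":-0.002,"wz":0}
    - {"x":0.066,"y":-0.27,"z":0.7,"wx":0.001,"wy":-0.002,"wz":0}
    - {"x":0.066,"y":-0.27,"z":0.85,"wx":0.001,"wy":-0.002,"wz":0}
    - {"x":0.066,"y":-0.27,"z":0.95,"wx":0.001,"wy":-0.002,"wz":0}
    - {"x":0.066,"y":-0.27,"z":1.0,"wx":0.001,"wy":-0.002,"wz":0}
    - {"x":0.066,"y":-0.27,"z":1.0,"wx":0.001,"wy":-0.002,"wz":0}

```text
t: 15.78
eef_pos: [0.4411, 0.3372, 0.0216]
tool_rot: [0.003, 0.996, 0.085, -0.001]
contact_force: [-0.1, -0.1, 0.6]
gripper_width: 1.002
```

jog_arm:
  plan:
    - {"x":0,"y":0,"z":0.02,"wx":0,"wy":0,"wz":0}
    - {"x":0,"y":0,"z":0.02,"wx":0,"wy":0,"wz":0}
    - {"x":0,"y":0,"z":0.02,"wx":0,"wy":0,"wz":0}
    - {"x":0,"y":0,"z":0.02,"wx":0,"wy":0,"wz":0}
    - {"x":0,"y":0,"z":0.02,"wx":0,"wy":0,"wz":0}
    - {"x":0,"y":0,"z":0.02,"wx":0,"wy":0,"wz":0}
    - {"x":0,"y":0,"z":0.02,"wx":0,"wy":0,"wz":0}
    - {"x":0,"y":0,"z":0.02,"wx":0,"wy":0,"wz":0}
    - {"x":0,"y":0,"z":0.02,"wx":0,"wy":0,"wz":0}
  hand: -1
  grip_force: 35

```text
t: 16.53
eef_pos: [0.4422, 0.3386, 0.0194]
tool_rot: [0.002, 0.996, 0.085, 0.0]
contact_force: [-0.1, 1.0, 6.3]
gripper_width: 0.637
```

jog_arm:
  plan:
    - {"x":0,"y":0,"z":-0.1,"wx":0,"wy":0,"wz":0}
    - {"x":0,"y":0,"z":-0.3,"wx":0,"wy":0,"wz":0}
    - {"x":0,"y":0,"z":-0.5,"wx":0,"wy":0,"wz":0}
    - {"x":0,"y":0,"z":-0.7,"wx":0,"wy":0,"wz":0}
    - {"x":0,"y":0.15,"z":-0.85,"wx":0,"wy":0,"wz":0}
    - {"x":0,"y":0.3,"z":-0.85,"wx":0,"wy":0,"wz":0}
    - {"x":0,"y":0.45,"z":-0.85,"wx":0,"wy":0,"wz":0}
    - {"x":0,"y":0.6,"z":-0.85,"wx":0,"wy":0,"wz":0}
    - {"x":0,"y":0.75,"z":-0.85,"wx":0,"wy":0,"wz":0}
    - {"x":0,"y":0.9,"z":-0.85,"wx":0,"wy":0,"wz":0}
    - {"x":0,"y":1,"z":-0.85,"wx":0,"wy":0,"wz":0}
    - {"x":0.1,"y":1,"z":-0.85,"wx":0,"wy":0,"wz":0}

```text
t: 17.53
eef_pos: [0.493, 0.1383, 0.1895]
tool_rot: [0.006, 0.997, 0.082, -0.002]
contact_force: [0.3, -0.3, -2.1]
gripper_width: 0.634
```

```bash
python3 -c "
from h import *
delta((.6156,-.0079,.16),10)"
```

```text
t=17.53 at [0.493  0.1383 0.1895] shift [0.487 0.82  0.154] turn [ 0.003  0.002 -0.003]
```

jog_arm:
  plan:
    - {"x":0.05,"y":0.2,"z":0,"wx":0.002,"wy":0.002,"wz":-0.003}
    - {"x":0.1,"y":0.4,"z":0,"wx":0.002,"wy":0.002,"wz":-0.003}
    - {"x":0.2,"y":0.6,"z":0,"wx":0.002,"wy":0.002,"wz":-0.003}
    - {"x":0.3,"y":0.75,"z":0,"wx":0.002,"wy":0.002,"wz":-0.003}
    - {"x":0.4,"y":0.82,"z":0,"wx":0.002,"wy":0.002,"wz":-0.003}
    - {"x":0.48,"y":0.82,"z":0.05,"wx":0.002,"wy":0.002,"wz":-0.003}
    - {"x":0.48,"y":0.82,"z":0.15,"wx":0.002,"wy":0.002,"wz":-0.003}
    - {"x":0.48,"y":0.82,"z":0.2,"wx":0.002,"wy":0.002,"wz":-0.003}
    - {"x":0.48,"y":0.82,"z":0.2,"wx":0.002,"wy":0.002,"wz":-0.003}
    - {"x":0.48,"y":0.82,"z":0.2,"wx":0.002,"wy":0.002,"wz":-0.003}

```text
t: 18.37
eef_pos: [0.6129, -0.0083, 0.1503]
tool_rot: [0.002, 0.996, 0.087, -0.001]
contact_force: [-0.0, 0.0, -1.3]
gripper_width: 0.64
```

```bash
python3 - <<'E'
from h import *
delta((.6156,-.0079,.05),10)
save("wrist","w7"); print(bd(monitor.get_obs()["eef_pos"]))
E
```

```text
t=18.37 at [ 0.6129 -0.0083  0.1503] shift [ 0.015 -0.002  0.501] turn [ 0.001  0.    -0.   ]
(np.float64(-0.0069), np.float64(-0.003))
```

View pics/w7.png

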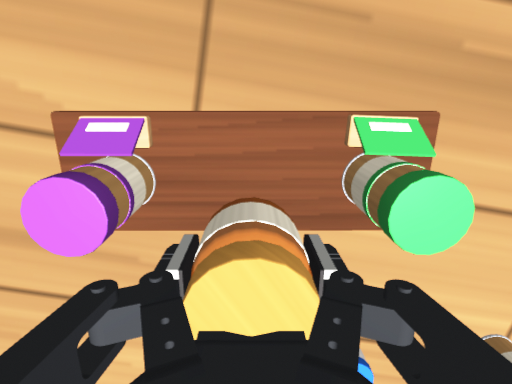

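```bash
python3 - <<'E'
from h import *
zj=.1503-.0194
for n,p,z in [("violet lid",(71,214),.118),("green lid",(425,211),.118),("vfoot R",(155,182),.018),("gfoot L",(343,182),.018),("vfoot far",(128,153),.018),("gfoot far",(370,153),.018),("jar far",(252,202),zj),("jar L",(204,236),zj),("jar R",(301,236),zj),("vcard L",(62,155),.066),("vcard R",(133,155),.066),("gcard L",(364,154),.066),("R",(434,154),.066)]:
    print(n,bd(ray("wrist",p,z)))
E
```

```text
violet lid (np.float64(0.0011), np.float64(0.1116))
green lid (np.float64(0.0023), np.float64(-0.1152))
vfoot R (np.float64(-0.0041), np.float64(0.0894))
gfoot L (np.float64(-0.0047), np.float64(-0.094))
vfoot far (np.float64(0.0243), np.float64(0.1122))
gfoot far (np.float64(0.0237), np.float64(-0.1172))
jar far (np.float64(0.0131), np.float64(-0.0041))
jar L (np.float64(-0.0086), np.float64(0.0251))
jar R (np.float64(-0.0088), np.float64(-0.0339))
vcard L (np.float64(0.0305), np.float64(0.1438))
vcard R (np.float64(0.0303), np.float64(0.0884))
gcard L (np.float64(0.0306), np.float64(-0.0926))
R (np.float64(0.0304), np.float64(-0.1476))
```

jog_arm:
  plan:
    - {"x":0.048,"y":-0.01,"z":0.1,"wx":0,"wy":0,"wz":0}
    - {"x":0.048,"y":-0.01,"z":0.2,"wx":0,"wy":0,"wz":0}
    - {"x":0.048,"y":-0.01,"z":0.3,"wx":0,"wy":0,"wz":0}
    - {"x":0.048,"y":-0.01,"z":0.4,"wx":0,"wy":0,"wz":0}
    - {"x":0.048,"y":-0.01,"z":0.48,"wx":0,"wy":0,"wz":0}
    - {"x":0.048,"y":-0.01,"z":0.52,"wx":0,"wy":0,"wz":0}
    - {"x":0.048,"y":-0.01,"z":0.54,"wx":0,"wy":0,"wz":0}
    - {"x":0.048,"y":-0.01,"z":0.555,"wx":0,"wy":0,"wz":0}
    - {"x":0.048,"y":-0.01,"z":0.565,"wx":0,"wy":0,"wz":0}
    - {"x":0.048,"y":-0.01,"z":0.57,"wx":0,"wy":0,"wz":0}
    - {"x":0.048,"y":-0.01,"z":0.57,"wx":0,"wy":0,"wz":0}

```text
t: 19.33
eef_pos: [0.6234, -0.005, 0.0379]
tool_rot: [0.002, 0.996, 0.087, 0.001]
contact_force: [0.9, -0.8, -1.6]
gripper_width: 0.64
```

jog_arm:
  plan:
    - {"x":0,"y":0,"z":0.005,"wx":0,"wy":0,"wz":0}
    - {"x":0,"y":0,"z":0.01,"wx":0,"wy":0,"wz":0}
    - {"x":0,"y":0,"z":0.01,"wx":0,"wy":0,"wz":0}

```text
t: 19.58
eef_pos: [0.6241, -0.005, 0.0374]
tool_rot: [0.003, 0.996, 0.087, 0.002]
contact_force: [-2.9, -1.0, 7.1]
gripper_width: 0.643
```

jog_arm:
  plan:
    - {"x":0,"y":0,"z":0,"wx":0,"wy":0,"wz":0}
    - {"x":0,"y":0,"z":0,"wx":0,"wy":0,"wz":0}
    - {"x":0,"y":0,"z":0,"wx":0,"wy":0,"wz":0}
    - {"x":0,"y":0,"z":0,"wx":0,"wy":0,"wz":0}
    - {"x":0,"y":0,"z":0,"wx":0,"wy":0,"wz":0}
    - {"x":0,"y":0,"z":0,"wx":0,"wy":0,"wz":0}
  hand: 1

```text
t: 20.08
eef_pos: [0.6241, -0.005, 0.0373]
tool_rot: [0.003, 0.996, 0.087, 0.002]
contact_force: [0.1, 0.2, -0.7]
gripper_width: 1.0
```

jog_arm:
  plan:
    - {"x":0,"y":0,"z":-0.1,"wx":0,"wy":0,"wz":0}
    - {"x":0,"y":0,"z":-0.3,"wx":0,"wy":0,"wz":0}
    - {"x":0,"y":0,"z":-0.5,"wx":0,"wy":0,"wz":0}
    - {"x":0,"y":0,"z":-0.7,"wx":0,"wy":0,"wz":0}
    - {"x":0,"y":0,"z":-0.9,"wx":0,"wy":0,"wz":0}
    - {"x":-0.2,"y":0.1,"z":-0.9,"wx":0,"wy":0,"wz":0}
    - {"x":-0.4,"y":0.2,"z":-0.9,"wx":0,"wy":0,"wz":0}
    - {"x":-0.6,"y":0.3,"z":-0.9,"wx":0,"wy":0,"wz":0}
    - {"x":-0.8,"y":0.4,"z":-0.9,"wx":0,"wy":0,"wz":0}
    - {"x":-1,"y":0.55,"z":-0.9,"wx":0,"wy":0,"wz":0}
    - {"x":-1,"y":0.55,"z":-0.9,"wx":0,"wy":0,"wz":0}
    - {"x":-1,"y":0.55,"z":-0.9,"wx":0,"wy":0,"wz":0}

```text
t: 21.08
eef_pos: [0.4412, -0.1512, 0.217]
tool_rot: [0.004, 0.997, 0.083, 0.0]
contact_force: [-0.2, 0.4, -0.4]
gripper_width: 0.999
```

```bash
python3 - <<'E'
from h import *
im=cams.read_camera("wrist");im=save("wrist","w8"); lid("wrist",im,100,125,.034)
delta((.4055,-.1617,.06),10); delta((.4055,-.1617,.005),10)
im=save("scene","s2")
E
```

```text
lid [256.2 205.1] [ 235  185   43   41 1390] [ 0.4086 -0.1618  0.034 ]
t=21.18 at [ 0.4451 -0.1476  0.2176] shift [-0.21   0.031  0.788] turn [ 0.002 -0.001 -0.001]
t=21.18 at [ 0.4451 -0.1476  0.2176] shift [-0.21   0.029  1.063] turn [ 0.002 -0.001 -0.001]
```

jog_arm:
  plan:
    - {"x":-0.1,"y":0.03,"z":0.1,"wx":0.002,"wy":-0.001,"wz":-0.001}
    - {"x":-0.2,"y":0.03,"z":0.3,"wx":0.002,"wy":-0.001,"wz":-0.001}
    - {"x":-0.2,"y":0.03,"z":0.5,"wx":0.002,"wy":-0.001,"wz":-0.001}
    - {"x":-0.2,"y":0.03,"z":0.7,"wx":0.002,"wy":-0.001,"wz":-0.001}
    - {"x":-0.2,"y":0.03,"z":0.75,"wx":0.002,"wy":-0.001,"wz":-0.001}
    - {"x":-0.2,"y":0.03,"z":0.75,"wx":0.002,"wy":-0.001,"wz":-0.001}
    - {"x":-0.2,"y":0.03,"z":0.75,"wx":0.002,"wy":-0.001,"wz":-0.001}
    - {"x":-0.2,"y":0.03,"z":0.75,"wx":0.002,"wy":-0.001,"wz":-0.001}

```text
t: 21.9
eef_pos: [0.4105, -0.16, 0.0694]
tool_rot: [0.0, 0.996, 0.089, 0.002]
contact_force: [0.3, 0.0, 0.5]
gripper_width: 1.001
```

```bash
python3 - <<'E'
from h import *
im=save("wrist","w9"); lid("wrist",im,100,125,.034)
delta((.4065,-.1617,.007),10)
E
```

```text
lid [254.6 229.4] [ 217  194   76   72 4249] [ 0.407  -0.1638  0.034 ]
t=21.95 at [ 0.4105 -0.1603  0.0696] shift [-0.022  0.003  0.313] turn [ 0.    -0.001  0.001]
```

View pics/w9.png

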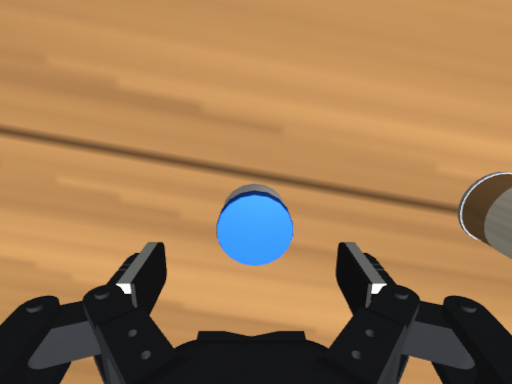

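View pics/s2.png

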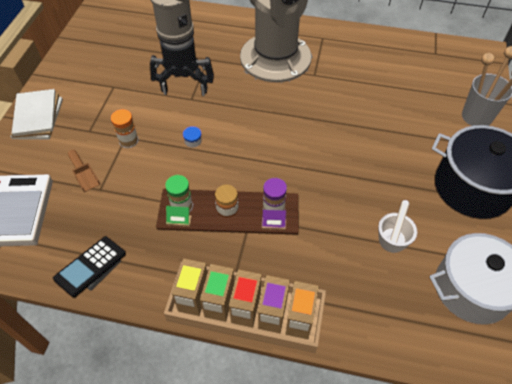

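jog_arm:
  plan:
    - {"x":-0.025,"y":0.01,"z":0.1,"wx":0,"wy":0,"wz":0}
    - {"x":-0.025,"y":0.01,"z":0.2,"wx":0,"wy":0,"wz":0}
    - {"x":-0.025,"y":0.01,"z":0.28,"wx":0,"wy":0,"wz":0}
    - {"x":-0.025,"y":0.01,"z":0.31,"wx":0,"wy":0,"wz":0}
    - {"x":-0.025,"y":0.01,"z":0.31,"wx":0,"wy":0,"wz":0}
    - {"x":-0.025,"y":0.01,"z":0.31,"wx":0,"wy":0,"wz":0}

```text
t: 22.45
eef_pos: [0.4072, -0.1633, 0.0087]
tool_rot: [0.001, 0.996, 0.089, 0.003]
contact_force: [0.4, 0.5, 0.5]
gripper_width: 1.002
```

jog_arm:
  plan:
    - {"x":0,"y":0,"z":0,"wx":0,"wy":0,"wz":0}
    - {"x":0,"y":0,"z":0,"wx":0,"wy":0,"wz":0}
    - {"x":0,"y":0,"z":0,"wx":0,"wy":0,"wz":0}
    - {"x":0,"y":0,"z":0,"wx":0,"wy":0,"wz":0}
    - {"x":0,"y":0,"z":0,"wx":0,"wy":0,"wz":0}
    - {"x":0,"y":0,"z":0,"wx":0,"wy":0,"wz":0}
    - {"x":0,"y":0,"z":0,"wx":0,"wy":0,"wz":0}
    - {"x":0,"y":0,"z":0,"wx":0,"wy":0,"wz":0}
    - {"x":0,"y":0,"z":0,"wx":0,"wy":0,"wz":0}
  hand: -1
  grip_force: 25

```text
t: 23.2
eef_pos: [0.408, -0.1637, 0.0098]
tool_rot: [0.001, 0.996, 0.089, 0.004]
contact_force: [-1.5, 0.1, 10.5]
gripper_width: 0.601
```

jog_arm:
  plan:
    - {"x":0,"y":0,"z":-0.1,"wx":0,"wy":0,"wz":0}
    - {"x":0,"y":0,"z":-0.3,"wx":0,"wy":0,"wz":0}
    - {"x":0,"y":0,"z":-0.5,"wx":0,"wy":0,"wz":0}
    - {"x":0,"y":0,"z":-0.7,"wx":0,"wy":0,"wz":0}
    - {"x":0.1,"y":-0.1,"z":-0.8,"wx":0,"wy":0,"wz":0}
    - {"x":0.25,"y":-0.2,"z":-0.8,"wx":0,"wy":0,"wz":0}
    - {"x":0.4,"y":-0.3,"z":-0.8,"wx":0,"wy":0,"wz":0}
    - {"x":0.55,"y":-0.4,"z":-0.8,"wx":0,"wy":0,"wz":0}
    - {"x":0.7,"y":-0.5,"z":-0.8,"wx":0,"wy":0,"wz":0}
    - {"x":0.85,"y":-0.59,"z":-0.8,"wx":0,"wy":0,"wz":0}
    - {"x":1,"y":-0.59,"z":-0.8,"wx":0,"wy":0,"wz":0}
    - {"x":1,"y":-0.59,"z":-0.8,"wx":0,"wy":0,"wz":0}

```text
t: 24.2
eef_pos: [0.5875, -0.0085, 0.1715]
tool_rot: [0.0, 0.996, 0.09, 0.006]
contact_force: [-0.8, 0.5, -0.4]
gripper_width: 0.597
```

```bash
python3 - <<'E'
from h import *
cams.read_camera("wrist");cams.read_camera("wrist");im=save("wrist","w10"); delta((.6164,-.0067,.14),10)
cv2.imwrite("pics/w10c.png",im[:,:,::-1])
E
```

```text
t=24.35 at [ 0.582  -0.0122  0.1703] shift [0.173 0.003 0.153] turn [ 0.001 -0.002  0.001]
```

View pics/w10.png

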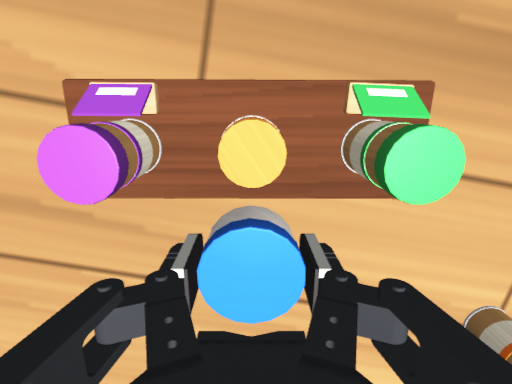

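```bash
python3 - <<'E'
from h import *
im=cv2.imread("pics/w10.png")[:,:,::-1].copy(); lid("wrist",im,100,125,.1945)
h=cv2.cvtColor(im,cv2.COLOR_RGB2HSV);m=((h[:,:,0]>=18)&(h[:,:,0]<=28)&(h[:,:,1]>120)&(h[:,:,2]>200)).astype(np.uint8);m[:100]=0;m[205:]=0;m[:,:200]=0;m[:,300:]=0
m=cv2.morphologyEx(m,cv2.MORPH_OPEN,np.ones((5,5)));k,l,st,ce=cv2.connectedComponentsWithStats(m);j=1+st[1:,4].argmax();print(ce[j],st[j])
J=ray("wrist",ce[j],.09);print("jar",J,bd(J))
(x,y),r=cv2.minEnclosingCircle(np.argwhere(l==j)[:,::-1].astype(np.float32));print(x,y,r)
T=ray("wrist",(252,268),.1945);e=monitor.get_obs()["eef_pos"];print("tin-tcp",(T-e)[:2]);delta((J[0]-(T-e)[0],J[1]-(T-e)[1],.14),10)
for p in [(161,152),(341,150)]:print(bd(ray("wrist",p,.018)))
E
```

```text
lid [250.9 279.9] [ 196  221  110  102 6847] [ 0.579  -0.013   0.1945]
[251.80172414 153.18938578] [ 218  119   69   69 3712]
jar [ 0.62126437 -0.00656281  0.09      ] (np.float64(0.0008), np.float64(-0.0027))
251.46185302734375 153.042236328125 34.7139892578125
tin-tcp [ 0.00325122 -0.00013864]
t=24.35 at [ 0.582  -0.0122  0.1703] shift [0.181 0.003 0.153] turn [ 0.001 -0.002  0.001]
(np.float64(-0.0092), np.float64(0.0886))
(np.float64(-0.007), np.float64(-0.0936))
```

jog_arm:
  plan:
    - {"x":0.1,"y":0.003,"z":0,"wx":0.001,"wy":-0.002,"wz":0.001}
    - {"x":0.175,"y":0.003,"z":0.1,"wx":0.001,"wy":-0.002,"wz":0.001}
    - {"x":0.175,"y":0.003,"z":0.2,"wx":0.001,"wy":-0.002,"wz":0.001}
    - {"x":0.175,"y":0.003,"z":0.25,"wx":0.001,"wy":-0.002,"wz":0.001}
    - {"x":0.175,"y":0.003,"z":0.25,"wx":0.001,"wy":-0.002,"wz":0.001}
    - {"x":0.175,"y":0.003,"z":0.25,"wx":0.001,"wy":-0.002,"wz":0.001}
    - {"x":0.175,"y":0.003,"z":0.25,"wx":0.001,"wy":-0.002,"wz":0.001}

```text
t: 24.93
eef_pos: [0.6168, -0.0071, 0.1217]
tool_rot: [0.0, 0.996, 0.087, 0.0]
contact_force: [1.2, -1.1, -0.2]
gripper_width: 0.599
```

```bash
python3 - <<'E'
from h import *
im=save("wrist","w11"); delta((.618,-.0064,.1),10)
im=save("side","d2")
c=proj("side",(.62,-.006,.1)).astype(int);print(c)
a=im[c[1]-50:c[1]+50,c[0]-65:c[0]+65,::-1];cv2.imwrite("pics/d2c.png",np.vstack([cv2.resize(a,(520,400),interpolation=2)]))
E
```

```text
t=24.98 at [ 0.6172 -0.007   0.1219] shift [ 0.004 -0.002  0.11 ] turn [ 0. -0. -0.]
[231 172]
```

View pics/w11.png

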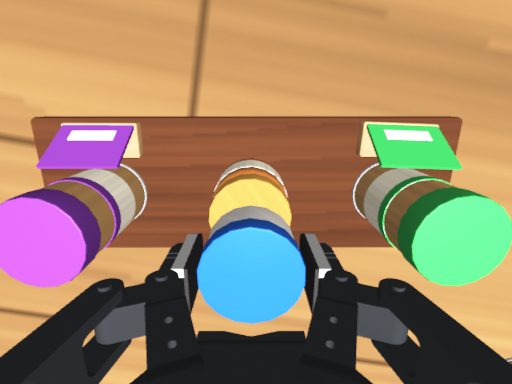

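```bash
python3 - <<'E'
from h import *
im=cv2.imread("pics/w11.png");cv2.imwrite("pics/w11c.png",cv2.resize(im[150:280,190:315],None,fx=4.5,fy=4.5,interpolation=2))
for n,p,z in [("jl",(209,214),.09),("jr",(291,214),.09),("jfar",(250,178),.09),("jfar1",(250,181),.09),("tfar",(251,206),.1121),("tinlid",(251.5,268),.1461)]:
    w=ray("wrist",p,z);print(n,w.round(4),bd(w))
E
```

```text
jl [0.6208 0.0204 0.09  ] (np.float64(0.005), np.float64(0.0239))
jr [ 0.6298 -0.031   0.09  ] (np.float64(0.0049), np.float64(-0.0283))
jfar [ 0.6485 -0.0013  0.09  ] (np.float64(0.0286), np.float64(-0.0023))
jfar1 [ 0.6467 -0.0016  0.09  ] (np.float64(0.0267), np.float64(-0.0023))
tfar [ 0.6384 -0.0036  0.1121] (np.float64(0.0182), np.float64(-0.0028))
tinlid [ 0.6207 -0.0069  0.1461] (np.float64(0.0001), np.float64(-0.003))
```

View pics/w11c.png

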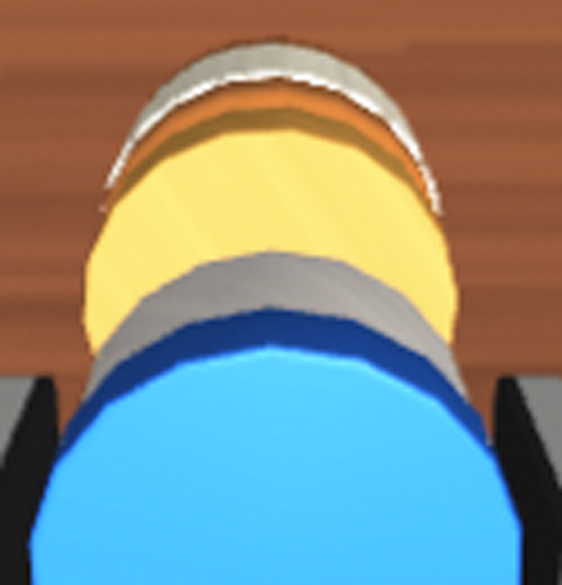

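```bash
python3 - <<'E'
from h import *
def far(p,z,r): return bd(ray("wrist",p,z))[0]-r
print("tin lid top",far((250,226.9),.1461,.026),"lid lower",far((250,218.6),.1341,.026),"foot",far((250,205.8),.1121,.025))
print("jar lid top",far((250,178.4),.09,.027),"lid low",far((250,174),.074,.027),"foot",far((250,159.3),.018,.028))
print("tube feet", [bd(ray("wrist",p,.018)) for p in [(147,190),(354,190),(124,162),(376,162)]])
print("tcp",bd(monitor.get_obs()["eef_pos"]))
E
```

```text
tin lid top -0.005499999999999998 lid lower -0.006499999999999999 foot -0.006700000000000001
jar lid top 0.001299999999999999 lid low 0.00040000000000000105 foot -0.0009000000000000015
tube feet [(np.float64(0.0001), np.float64(0.0884)), (np.float64(-0.0003), np.float64(-0.0936)), (np.float64(0.025), np.float64(0.1055)), (np.float64(0.0246), np.float64(-0.1099))]
tcp (np.float64(-0.0031), np.float64(-0.0024))
```

jog_arm:
  plan:
    - {"x":0.034,"y":-0.003,"z":0,"wx":0,"wy":0,"wz":0}
    - {"x":0.034,"y":-0.003,"z":0.03,"wx":0,"wy":0,"wz":0}
    - {"x":0.034,"y":-0.003,"z":0.06,"wx":0,"wy":0,"wz":0}
    - {"x":0.034,"y":-0.003,"z":0.09,"wx":0,"wy":0,"wz":0}
    - {"x":0.034,"y":-0.003,"z":0.1,"wx":0,"wy":0,"wz":0}
    - {"x":0.034,"y":-0.003,"z":0.1,"wx":0,"wy":0,"wz":0}

```text
t: 25.53
eef_pos: [0.6231, -0.0053, 0.1007]
tool_rot: [0.0, 0.996, 0.087, -0.0]
contact_force: [-0.3, 0.1, -0.7]
gripper_width: 0.592
```

```bash
python3 - <<'E'
from h import *
im=save("wrist","w12")[:,:,::-1];o=monitor.get_obs();print(o["eef_pos"],o["contact_force"],bd(o["eef_pos"]))
cv2.imwrite("pics/w12c.png",cv2.resize(im[150:280,190:315],None,fx=4.5,fy=4.5,interpolation=2))
E
```

```text
[ 0.62343612 -0.00520059  0.10120828] [ 0.55208127 -0.01693627 -0.73700917] (np.float64(0.0032), np.float64(-0.0018))
```

View pics/w12c.png

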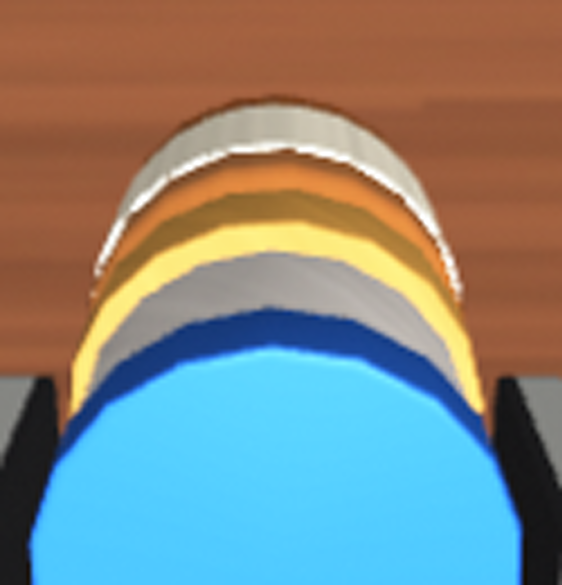

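jog_arm:
  plan:
    - {"x":0.007,"y":0,"z":0.0,"wx":0,"wy":0,"wz":0}
    - {"x":0.007,"y":0,"z":0.005,"wx":0,"wy":0,"wz":0}
    - {"x":0.007,"y":0,"z":0.01,"wx":0,"wy":0,"wz":0}
    - {"x":0.007,"y":0,"z":0.01,"wx":0,"wy":0,"wz":0}

```text
t: 25.92
eef_pos: [0.6254, -0.0049, 0.1]
tool_rot: [0.0, 0.996, 0.087, 0.001]
contact_force: [-1.3, -0.3, 3.5]
gripper_width: 0.596
```

Contact; release gently and rise straight, then back off toward the robot.

jog_arm:
  plan:
    - {"x":0,"y":0,"z":0,"wx":0,"wy":0,"wz":0}
    - {"x":0,"y":0,"z":0,"wx":0,"wy":0,"wz":0}
    - {"x":0,"y":0,"z":0,"wx":0,"wy":0,"wz":0}
    - {"x":0,"y":0,"z":0,"wx":0,"wy":0,"wz":0}
    - {"x":0,"y":0,"z":0,"wx":0,"wy":0,"wz":0}
    - {"x":0,"y":0,"z":0,"wx":0,"wy":0,"wz":0}
    - {"x":0,"y":0,"z":0,"wx":0,"wy":0,"wz":0}
  hand: 1

```text
t: 26.5
eef_pos: [0.6253, -0.0049, 0.0999]
tool_rot: [0.0, 0.996, 0.087, 0.0]
contact_force: [0.3, -0.6, 0.1]
gripper_width: 1.0
```

jog_arm:
  plan:
    - {"x":0,"y":0,"z":-0.05,"wx":0,"wy":0,"wz":0}
    - {"x":0,"y":0,"z":-0.15,"wx":0,"wy":0,"wz":0}
    - {"x":0,"y":0,"z":-0.3,"wx":0,"wy":0,"wz":0}
    - {"x":0,"y":0,"z":-0.5,"wx":0,"wy":0,"wz":0}
    - {"x":0,"y":0,"z":-0.7,"wx":0,"wy":0,"wz":0}
    - {"x":-0.2,"y":0,"z":-0.8,"wx":0,"wy":0,"wz":0}
    - {"x":-0.3,"y":0,"z":-0.8,"wx":0,"wy":0,"wz":0}
    - {"x":-0.4,"y":0,"z":-0.8,"wx":0,"wy":0,"wz":0}
    - {"x":-0.4,"y":0,"z":-0.8,"wx":0,"wy":0,"wz":0}
    - {"x":-0.4,"y":0,"z":-0.8,"wx":0,"wy":0,"wz":0}
    - {"x":-0.4,"y":0,"z":-0.8,"wx":0,"wy":0,"wz":0}

```text
t: 27.42
eef_pos: [0.547, -0.0185, 0.2605]
tool_rot: [0.001, 0.996, 0.087, 0.001]
contact_force: [0.3, 0.1, -0.1]
gripper_width: 0.999
```

```bash
python3 - <<'E'
from h import *
cams.read_camera("wrist");im=save("wrist","w13");print(monitor.get_obs()["t"],monitor.get_obs()["eef_pos"])
lid("wrist",im,100,125,.124);lid("wrist",im,130,155,.118);lid("wrist",im,50,75,.118)
s=save("scene","s3");c=proj("scene",(.62,0,.06)).astype(int);d=save("side","d3");e=proj("side",(.62,0,.06)).astype(int)
a=cv2.resize(s[c[1]-60:c[1]+50,c[0]-90:c[0]+90,::-1],(720,440),interpolation=2);cv2.imwrite("pics/s3c.png",a)
E
```

```text
27.5167 [ 0.54714515 -0.01822711  0.25990117]
lid [248.6 104.1] [223  73  56  59 257] [ 0.6211 -0.0036  0.124 ]
lid [129.5  98.2] [  96   56   77   83 3726] [0.6073 0.1061 0.118 ]
lid [373.3  97.7] [ 330   56   76   83 3126] [ 0.6467 -0.1165  0.118 ]
```

View pics/w13.png

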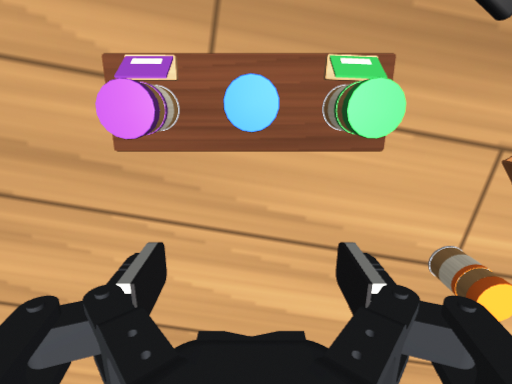

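```bash
python3 - <<'E'
from h import *
for n,p,z in [("tin",(251.5,102.5),.124),("v",(127,109),.118),("g",(374.5,108),.118)]: print(n,bd(ray("wrist",p,z)))
# scene-camera lid blobs: tin over jar
im=cv2.imread("pics/s3.png")[:,:,::-1].copy()
lid("scene",im,105,125,.118)
print(proj("scene",(.6215,-.0065,.118)),monitor.get_obs()["contact_force"])
h=cv2.cvtColor(im,cv2.COLOR_RGB2HSV);c=proj("scene",(.6215,-.0065,.1)).astype(int)
for r in range(c[1]-14,c[1]+34,2):
    print(r,"".join("B" if 100<=a<=128 and s>120 else "y" if 8<=a<=30 and s>150 and v>150 else "." if s<90 else "-" for a,s,v in h[r,c[0]-20:c[0]+20]))
E
```

```text
tin (np.float64(0.0023), np.float64(-0.0024))
v (np.float64(-0.0033), np.float64(0.1141))
g (np.float64(-0.0027), np.float64(-0.1174))
lid [224.9 186.1] [215 178  21  17 294] [ 0.6182 -0.0054  0.118 ]
[224.05964418 187.11820403] [ 0.21858924 -0.6653349   0.62699666]
177 ----------------.....--....-------------
179 -------------.-BBBBBBBBBBBBB-.----------
181 -----------..BBBBBBBBBBBBBBBBB-.--------
183 ----------.-BBBBBBBBBBBBBBBBBBB-.-------
185 ----------.BBBBBBBBBBBBBBBBBBBBB.-------
187 ----------.BBBBBBBBBBBBBBBBBBBBB.-------
189 ----------.BBBBBBBBBBBBBBBBBBBB---------
191 -----------.BBBBBBBBBBBBBBBBBBB.--------
193 ------------..BBBBBBBBBBBBBBB-..--------
195 ------------....-BBBBBBBB-.....---------
197 -------------.................----------
199 ---------------.............------------
201 ------------------.....----------.------
203 -----------.---------------------.------
205 ------------..-----------------....-----
207 ------------....------------......------
209 ------------......................------
211 --------------...................-------
213 ----------------...............---------
215 -------------------.......--------------
217 ----------------------------------------
219 ----------------------------------------
221 ----------------------------------------
223 ----------------------------------------
```

```bash
python3 - <<'E'
from h import *
c0=proj("scene",(.6215,-.0065,.1)).astype(int)[0]-20
t=np.linspace(0,2*np.pi,180)
def circ(x,y,z,r): return np.array([proj("scene",(x+r*np.cos(a),y+r*np.sin(a),z)) for a in t])
im=cv2.cvtColor(cv2.imread("pics/s3.png"),cv2.COLOR_BGR2GRAY)
for X,Y in [(.6165,-.0065),(.6205,-.0065)]:
    a=np.vstack([circ(X,Y,.124,.026),circ(X,Y,.112,.026)]);f=circ(X,Y,.018,.028);g=circ(X,Y,.09,.025)
    print(X,"tin lid cols",a[:,0].min(),a[:,0].max(),"rows",a[:,1].min(),a[:,1].max(),"| tin foot bottom row",g[:,1].max(),"| jar foot cols",f[:,0].min(),f[:,0].max(),"bottom",f[:,1].max())
print("observed lid cols 215-236 rows 178-195.5; tin foot bottom ~201.5; jar cols",c0+12,c0+34,"bottom ~216")
E
```

```text
0.6165 tin lid cols 213.59567004414112 235.4566934064219 rows 175.2986135154282 195.79382788564538 | tin foot bottom row 200.54407124213074 | jar foot cols 215.66025882232847 237.42131057171943 bottom 217.2015370465487
0.6205 tin lid cols 213.1588866223683 235.06510529542763 rows 176.59432216554285 197.1504034869984 | tin foot bottom row 201.88833898127436 | jar foot cols 215.25714953384718 237.05690188999986 bottom 218.51381149471652
observed lid cols 215-236 rows 178-195.5; tin foot bottom ~201.5; jar cols 216 238 bottom ~216
```

```bash
python3 -c "
from h import *
print(monitor.get_obs()['t'],bot.hand_in())"
```

```text
the job is handed in; nothing more can be done
27.6167 None
```

The board is dressed and the job is handed in at 27.6 s of the 104 s. The green and violet tubes stand upright behind their own cards, about 5 mm clear of the card feet. The honey jar stands between them with the blue tin, lid up, on top. I did not move the orange tube or the mortar.

**What the last checks showed:**
- **Placement:** The final wrist picture shows everything upright and wholly on the board, with the gripper clear and about 14 cm above the tin.
- **Along the board:** The jar and tin are midway between the tubes to about 1 mm. Each tube is within about 2 mm of its card's centre.
- **Row depth (did not fully agree):** The wrist view put the tin about 5 mm further towards the customers than the tubes. The scene view suggests the tin sits about 2–3 mm ahead of the jar's centre. I left this as it was because it is close to the camera calibration error.
- **Missing check:** I could not view the last close-up from the scene camera because the picture limit was reached. I checked that view only by its pixel numbers.

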